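Fill the budgie's chew-block hopper

ROBOT

A 7-joint arm with a two-finger parallel gripper is mounted at the origin on the work surface. World frame = base frame: x ahead of the robot, y to its left, z up, the work surface at z = 0. Lengths are in m, angles in rad, forces in N, time in s.
With the tool pointing down it reaches from about 0.4 to 0.85 m from the base axis. Payload 10.4 kg.
Tool frame: the origin (TCP) lies between the finger pads; the fingertips stand 8 mm ahead of it and the grasp point (between the pads) lies 11 mm behind it; z points along the fingers, y is the line along which they close (so a half turn about z gives the same grasp; the last joint's range is limited). The gripper opens to 87 mm and grips with 3 to 60 N. Pads are 19 mm wide; open, the fingers measure 117 mm over their backs; the gripper's body (75 mm by 190 mm) begins 51 mm behind the grasp point.
Start: joints at [1.195, 0.332, -0.065, 1.46, 0.022, 1.35, -0.088], TCP at [0.216, -0.587, 0.231] pointing down, gripper open.
Joint ranges: [-2.6, 2.6], [-0.5, 2.12], [-1.47, 1.34], [0.16, 2.42], [-1.27, 4.41], [0.06, 2.06], [-2.6, 2.6]. Speed limits (rad/s): [2.22, 2.22, 2.79, 2.79, 3.14, 3.14, 3.14].

INTERFACE

Orientations are given as a unit quaternion [w, x, y, z].
In Python, from rig import arm gives the robot as it stands.
- The arm moves only by the shell command python3 -m handwheel 'ROWS' [FORCE]. ROWS is a JSON object of lists of equal length, an entry for each row: "dp": the shift along the tool's x, y, z scaled (see below), a list of three; "twist": the turn about the tool's z scaled (see below); "jaw": the opening, from 0 (shut) to 1 (fully open). A call has 1 to 12 rows; each row is the pose to reach, as a shift and turn from the pose commanded when the call began, along the tool's axes at that moment; what a row does not reach only later rows make up. The controller multiplies each number of a shift by 0.2 m and each number of a turn by pi/4 rad. A row lasts 1/12 s, in which the tool goes at most 41.7 mm and 7.16 degrees, less where a joint would pass 70% of its speed; a pose out of reach is approached as far as the arm can. A call with a number of a shift or a turn outside -1 to 1 is refused whole. A call with a gripper value outside its range is refused whole. The fingers move at their own pace and stop on an object; FORCE is the grip in N (left out, the last holds). Time passes only in rows, so rows that repeat a pose let the fingers close. It gives the time, the measured TCP pose, the force, the opening and the grip force at its end, in the units of the state.
- arm.read_state(): the state, without advancing time (a new reading comes with each control period).
- arm.grab_frame(name): name is "scene" or "top"; returns a dict with "frame" (480x640x3 uint8, red, green, blue), "mtx" (3x3 intrinsics, pixels), "extrinsics" (4x4, takes a point from world to camera coordinates). Camera axes: x right, y down, z forward; pixel columns grow to the right and rows downward; lengths in m; the calibration is good to about 2 mm. A picture is of the moment at which its call begins. There is no depth.
- arm.close_job(): hands the job in; it is judged then, once.
The state is a dict: "time_s": time; "joint_positions": joint angles; "dq": joint speeds; "joint_efforts": joint torques, N m; "tcp_pos": TCP position; "tool_rot": TCP orientation; "contact_force": force on the tool from outside, world axes, zero at the start; "ft_torque": the same for the moment, N m; "finger_gap": finger opening in m; "grip_force": force on a finger pad.
Only numpy, scipy, OpenCV 4.12 (cv2) and the standard library are available. Lean on these libraries where they do the work, as an engineer would, in place of code of your own. Each camera call takes 0.05 s, during which the arm holds its last target. There are 200 camera calls.

TASK

Fill the budgie's hopper with the chew blocks: tip the loaded steel tray well up by its bar until all its blocks have slid into the hopper, then let it down level again gently, without letting it drop. Then sweep the blocks lying on the side shelf into the hopper with the wooden scraper, and stand the scraper upright on the table again. Do not touch the blocks with the fingers, and leave the pot, the mirror toy and the ball where they are.

Things in the scene. Friction and masses are not known exactly. Their poses are not given: they have to be found in the camera images.
- feeder: Filling station, fixed to the table: pine base board 170 x 470 x 12 mm carrying a steel tipping tray (-y end), a steel hopper (middle) and a steel shelf (+y end) in a row. Origin: on the table under the hopper's centre; x across the row, y along it from tray to shelf, z up.
- hopper_mouth (a point): Centre of the hopper's open mouth, at rim height (feeder z = 80 mm); axes as the feeder's. The hopper is an open steel box, inside 130 mm (x) by 144 mm (y), walls 4 mm, inner floor 60 mm below the rim.
- shelf_top (a point): Centre of the side shelf's top face, a flat steel plate level with the hopper's rim (feeder y = 151 mm, z = 80 mm); axes as the feeder's. 150 mm long (y), starting at the hopper's outer wall; a kerb 12 mm high and 4 mm thick along each x side, 110 mm clear between them; both y ends are open.
- tray (a joint): Hinge of the tipping tray, rad: 0 = level, 1.15 = tipped most towards the hopper. Hinge axis along the feeder's x at y = -72, z = 85 mm, at the tray's open spout. Tray floor: from the hinge 140 mm back (to y = -212 mm) at z = 85 mm, 104 mm wide inside, walls 30 mm high at the sides and rear. Nothing holds it up: let go, it falls back.
- tray_bar (a point): Middle of the tray's tip bar: a round level steel bar 10 mm thick, 112 mm long, parallel to the hinge, above the rear wall on two 8 mm posts 96 mm apart. It turns with the tray; with the tray level it is 138.5 mm behind (-y) and 100 mm above the hinge: feeder y = -210, z = 185 mm.
- scraper: Scraper: a loose wooden block 85 (x) x 40 (y) x 30 (z) mm with a grip fin on top, 55 (x) x 22 (y) mm, up to 77 mm height; 0.1 kg. Origin: centre of its underside; z up when it stands.
- pot: Bystander: white ceramic treat pot with a twist cap, 74 mm across, 89 mm high, standing on the table. Origin: centre of its underside.
- mirror: Bystander: green plastic mirror toy on a 60 x 45 mm foot, 81 mm high. Origin: centre of its underside.
- ball: Bystander: orange silicone foraging ball with a flat foot, 68 mm across, 60 mm high. Origin: centre of its underside.
- block1: Pine chew block 26 x 26 x 22 mm, 11 g; at the start it lies in the tray. Origin: its centre.
- block2: Pine chew block 26 x 26 x 22 mm, 11 g; at the start it lies in the tray. Origin: its centre.
- block3: Pine chew block 26 x 26 x 22 mm, 11 g; at the start it lies in the tray. Origin: its centre.
- block4: Pine chew block 26 x 26 x 22 mm, 11 g; at the start it lies in the tray. Origin: its centre.
- block5: Pine chew block 26 x 26 x 22 mm, 11 g; at the start it lies in the tray. Origin: its centre.
- block6: Pine chew block 26 x 26 x 22 mm, 11 g; at the start it lies on the shelf. Origin: its centre.
- block7: Pine chew block 26 x 26 x 22 mm, 11 g; at the start it lies on the shelf. Origin: its centre.
- block8: Pine chew block 26 x 26 x 22 mm, 11 g; at the start it lies on the shelf. Origin: its centre.
Not all that is in view belongs to the job. Of the things that look like the scraper, take the one that is farthest to the robot's right at the start. Leave any black or red look-alike of the block4 alone.

How it is judged:
On the way, in this order (a step that is already met when the one before it is completed fails the run):
1. the tray is tipped up by more than 0.5 rad and its five blocks have left it over the spout (value of joint tray above 0.5 rad and y of each of block1, block2, block3, block4, block5 in the frame of feeder above -0.08 m), for 0.1 s.
2. the tray is level again (value of joint tray below 0.06 rad), for 0.1 s.
3. the scraper pushes a block that lay on the shelf ((contact force between scraper and block6 above 0.02 N or contact force between scraper and block7 above 0.02 N or contact force between scraper and block8 above 0.02 N)).
4. all eight blocks lie in the hopper (x of block1 in the frame of feeder between -0.067 and 0.067 m and y of block1 in the frame of feeder between -0.074 and 0.074 m and z of block1 in the frame of feeder between 0.015 and 0.08 m and x of block2 in the frame of feeder between -0.067 and 0.067 m and y of block2 in the frame of feeder between -0.074 and 0.074 m and z of block2 in the frame of feeder between 0.015 and 0.08 m and x of block3 in the frame of feeder between -0.067 and 0.067 m and y of block3 in the frame of feeder between -0.074 and 0.074 m and z of block3 in the frame of feeder between 0.015 and 0.08 m and x of block4 in the frame of feeder between -0.067 and 0.067 m and y of block4 in the frame of feeder between -0.074 and 0.074 m and z of block4 in the frame of feeder between 0.015 and 0.08 m and x of block5 in the frame of feeder between -0.067 and 0.067 m and y of block5 in the frame of feeder between -0.074 and 0.074 m and z of block5 in the frame of feeder between 0.015 and 0.08 m and x of block6 in the frame of feeder between -0.067 and 0.067 m and y of block6 in the frame of feeder between -0.074 and 0.074 m and z of block6 in the frame of feeder between 0.015 and 0.08 m and x of block7 in the frame of feeder between -0.067 and 0.067 m and y of block7 in the frame of feeder between -0.074 and 0.074 m and z of block7 in the frame of feeder between 0.015 and 0.08 m and x of block8 in the frame of feeder between -0.067 and 0.067 m and y of block8 in the frame of feeder between -0.074 and 0.074 m and z of block8 in the frame of feeder between 0.015 and 0.08 m), for 0.2 s.
At the end, for the whole second after the job is handed in: All eight blocks lie at rest in the hopper (centres inside its walls and below its rim), the tray lies level (hinge under 0.06 rad), and the scraper stands at rest on the table, upright to 0.1 rad, its underside within 10 mm of the table top (all of step 4 and linear speed of each of block1, block2, block3, block4, block5, block6, block7, block8, scraper below 0.03 m/s and value of joint tray below 0.06 rad and angle between scraper's own z axis and vertical below 0.1 rad and height (world z) of scraper between -0.005 and 0.01 m); the robot touches nothing.
It fails at once if the fingers press on a block with more than 0.05 N (contact force between the fingers and block1 above 0.05 N or contact force between the fingers and block2 above 0.05 N or contact force between the fingers and block3 above 0.05 N or contact force between the fingers and block4 above 0.05 N or contact force between the fingers and block5 above 0.05 N or contact force between the fingers and block6 above 0.05 N or contact force between the fingers and block7 above 0.05 N or contact force between the fingers and block8 above 0.05 N).
It fails at once if the tray drops: its hinge falls faster than 4 rad/s (velocity of joint tray below -4 rad/s).
It fails at once if the pot, the mirror toy or the ball is moved more than 20 mm or tipped over 0.4 rad (distance of any of pot, mirror, ball from where it was at the start of the episode above 0.02 m or angle between any of pot, mirror, ball's own z axis and vertical above 0.4 rad).
It also fails if it takes over 67 s, if anything falls off the work surface, if the arm or the gripper's body presses on something with over 40 N, if the wrist force passes 120 N, or if a joint passes its speed limit or range.

## Working session

There is one attempt and no reset: what is moved stays moved. The work goes in short steps, Python scripts to look and compute and a shell command to move; the robot and the scene stay as the last step left them, time stands still between calls to the robot, and variables do not carry over. Pictures are saved under pics/ and viewed, at most 10 in all, crops included, and the job is handed in when it is done.

```bash
mkdir -p pics
python3 - <<'E'
from rig import arm
import cv2,numpy as np
for n in("scene","top"):
    f=arm.grab_frame(n);cv2.imwrite(f"pics/{n}0.png",f["frame"][:,:,::-1]);np.savez(f"{n}.npz",K=f["mtx"],E=f["extrinsics"]);print(f["mtx"].round(1),f["extrinsics"].round(3))
s=arm.read_state();print(s)
E
```

```text
[[491.9   0.  322.8]
 [  0.  491.9 239.7]
 [  0.    0.    1. ]] [[-0.829  0.559 -0.004  0.469]
 [ 0.427  0.628 -0.65  -0.141]
 [-0.362 -0.541 -0.76   1.286]
 [ 0.     0.     0.     1.   ]]
[[472.5   0.  321.5]
 [  0.  472.5 247.8]
 [  0.    0.    1. ]] [[ 0.1   -0.995  0.002 -0.053]
 [-0.971 -0.098 -0.217  0.565]
 [ 0.216  0.02  -0.976  1.119]
 [ 0.     0.     0.     1.   ]]
{'time_s': 0.1, 'joint_positions': array([ 1.19539152,  0.33282658, -0.06468559,  1.46084169,  0.02161729,
        1.34989372, -0.08847063]), 'dq': array([-0.00170441, -0.00020421,  0.00058382, -0.00175542, -0.00091721,
        0.00025952, -0.00019381]), 'joint_efforts': array([ 1.70850853e-03, -6.24548435e+01,  2.50694569e-02, -3.90718603e+01,
       -6.12838520e-02,  3.66192183e-02,  8.12842632e-05]), 'tcp_pos': array([ 0.21582779, -0.58620271,  0.22982975]), 'tool_rot': array([-6.18853026e-04,  9.84477829e-01,  1.75507832e-01, -1.49859033e-04]), 'contact_force': array([-0.00385377,  0.36310262, -0.8405361 ]), 'ft_torque': array([-0.02523699,  0.01652369,  0.01659257]), 'grip_force': 0.0, 'finger_gap': 0.08716133146510303}
```

View pics/scene0.png

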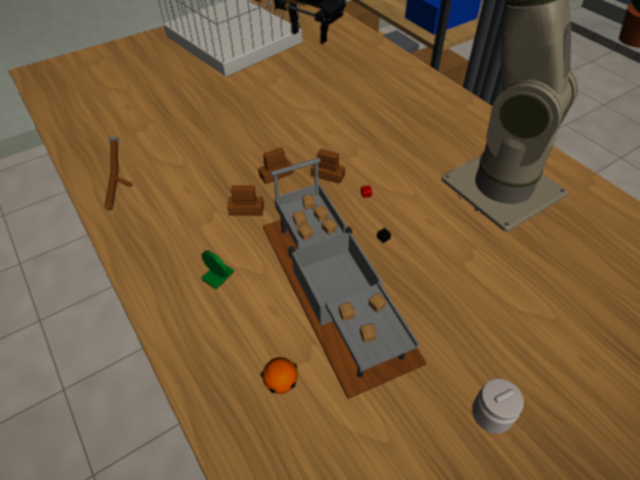

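View pics/top0.png

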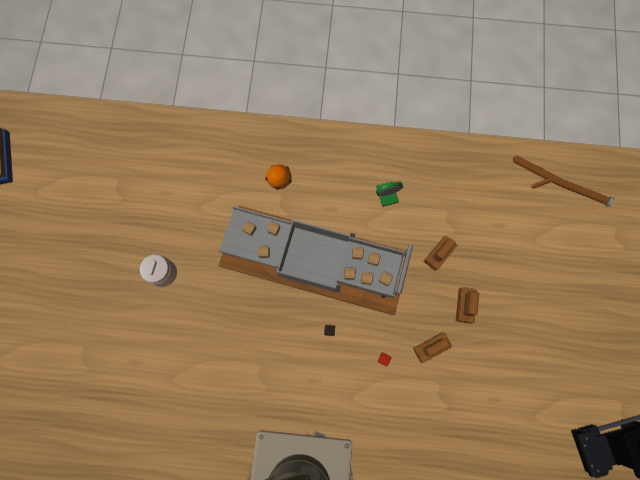

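The scene view shows the feeder with the tray near (310,215), the shelf near (370,325) and three scrapers. In the top view the scrapers are at (440,252), (467,305) and (432,347), and the farthest right is the one at (467,305). The pot is at (155,269), the ball at (278,176) and the mirror at (389,193).

```bash
cat > h.py <<'E'
import numpy as np,cv2
def cam(n="top"):
    d=np.load(f"{n}.npz");return d["K"],d["E"]
def up(u,v,z,n="top"):
    K,E=cam(n);R=E[:3,:3];c=-R.T@E[:3,3];d=R.T@np.linalg.solve(K,[u,v,1]);return c+d*(z-c[2])/d[2]
def pr(p,n="top"):
    K,E=cam(n);q=K@(E[:3,:3]@np.asarray(p)+E[:3,3]);return q[:2]/q[2]
E
python3 - <<'E'
import cv2
a=cv2.imread("pics/top0.png")
c=cv2.resize(a[195:325,212:420],None,fx=3.8,fy=3.8,interpolation=cv2.INTER_CUBIC);cv2.imwrite("pics/c1.png",c)
c=cv2.resize(a[225:370,400:500],None,fx=4,fy=4,interpolation=cv2.INTER_CUBIC);cv2.imwrite("pics/c2.png",c)
E
```

```text
(no output)
```

View pics/c1.png

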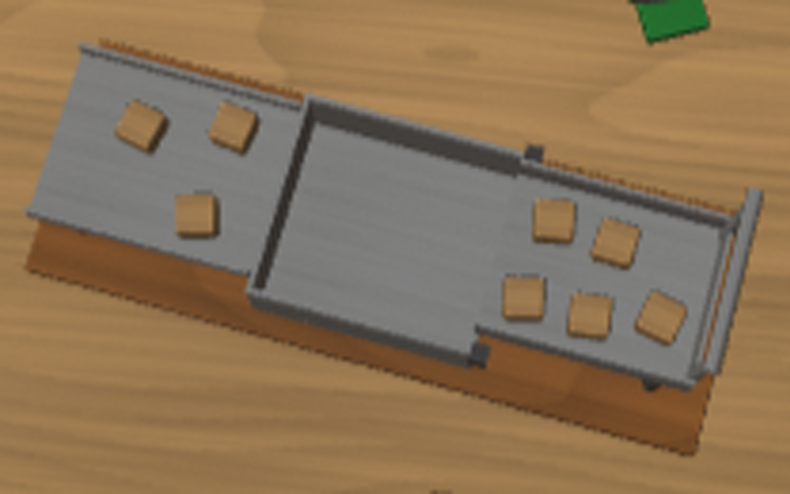

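View pics/c2.png

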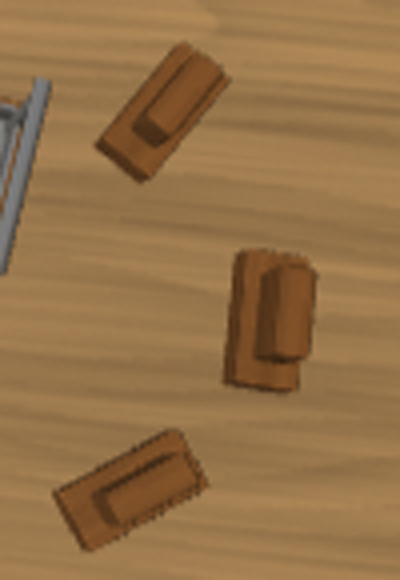

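The first crop shows the hopper rim corners, board corners, kerb and bar ends clearly. The bar runs from (756,190) to (712,373). The second crop shows the target scraper's fin top around (294,316).

```bash
cat > fit.py <<'E'
from h import *
from scipy.optimize import least_squares
def fit(P,U,x0):
    P=np.array(P,float);U=np.array(U,float)
    def tf(q):
        c,s=np.cos(q[2]),np.sin(q[2]);return np.c_[P[:,0]*c-P[:,1]*s+q[0],P[:,0]*s+P[:,1]*c+q[1],P[:,2]]
    r=least_squares(lambda q:np.array([pr(p)-u for p,u in zip(tf(q),U)]).ravel(),x0,loss="soft_l1",f_scale=.7)
    print(r.x.round(4),"\n",r.fun.reshape(-1,2).round(1).tolist());return r.x
E
python3 - <<'E'
from fit import *
K,E=cam();print("campos",(-E[:3,:3].T@E[:3,3]).round(3))
P=[(-85,235,12),(-85,-235,12),(69,76,80),(-69,76,80),(-69,-76,80),(56,-210,190),(-56,-210,190),(59,226,92),(-59,226,92)]
C=[(27,268),(694,455),(308,96),(249,294),(474,364),(756,190),(712,373),(81,45),(27,213)]
fit(np.array(P)/1000,np.array(C)/3.8+[212,195],[.5,0,0])
for n,u,v,z in[("s_lo",432,347,.03),("s_mid",467,305,.03),("s_hi",440,252,.03),("pot",155,267,.08),("mirror",389,197,.0),("ball",278,176,.03),("red",384,359,.02),("blk",330,330,.02)]:print(n,up(u,v,z).round(3))
o=[400,225]
for a in[(287,264),(316,270),(308,360),(272,360)]:print(up(*(np.array(a)/4+o),.077).round(4))
for a in[(237,250),(223,383),(297,392)]:print(up(*(np.array(a)/4+o),0).round(4),up(*(np.array(a)/4+o),.03).round(4))
E
```

```text
campos [ 0.312 -0.02   1.215]
[ 0.5462  0.0182 -0.1739] 
 [[-0.7, 0.6], [0.5, 1.0], [-0.2, -0.6], [-0.8, -0.0], [0.3, -1.6], [0.7, 0.1], [0.4, 0.2], [0.1, -0.5], [-0.7, 0.1]]
s_lo [ 0.353 -0.291  0.03 ]
s_mid [ 0.465 -0.373  0.03 ]
s_hi [ 0.594 -0.3    0.03 ]
pot [0.475 0.402 0.08 ]
mirror [ 0.739 -0.163  0.   ]
ball [0.757 0.138 0.03 ]
red [ 0.313 -0.177  0.02 ]
blk [ 0.37  -0.038  0.02 ]
[ 0.4936 -0.3694  0.077 ]
[ 0.4917 -0.3869  0.077 ]
[ 0.4371 -0.3836  0.077 ]
[ 0.4349 -0.3622  0.077 ]
[ 0.5117 -0.3605  0.    ] [ 0.5068 -0.3521  0.03  ]
[ 0.4256 -0.3548  0.    ] [ 0.4228 -0.3465  0.03  ]
[ 0.4246 -0.4019  0.    ] [ 0.4218 -0.3924  0.03  ]
```

```bash
cat > go.py <<'E'
# go.py x y z yang_deg : shift in tool units from measured pose ; f:x,y,z in feeder frame if first arg 'f'
import sys,numpy as np
from rig import arm
from scipy.spatial.transform import Rotation as R
F=np.array([.5462,.0182,0]);Y=-.1739
def plan(p,ang):
    s=arm.read_state();q=s["tool_rot"];M=R.from_quat(np.r_[q[1:],q[0]]).as_matrix()
    a=np.degrees(np.arctan2(M[1,1],M[0,1]))
    d=(ang-a+90)%180-90
    e=(np.array(p)-s["tcp_pos"])
    print("dp",(M.T@e/.2).round(4).tolist(),"twist",round(-d/45,3),"t",round(s["time_s"],2),"tool y",round(a,2),"tcp",s["tcp_pos"].round(4),"tilt",np.degrees(np.arccos(-M[2,2])).round(2))
def fw(x,y,z):
    c,s=np.cos(Y),np.sin(Y);return F+[c*x-s*y,s*x+c*y,z]
if __name__=="__main__":
    a=sys.argv[1:];f=a[0]=='f';v=list(map(float,a[f:]))
    plan(fw(*v[:3]) if f else v[:3],v[3])
E
python3 go.py f 0 -.210 .25 80.04
```

```text
dp [2.0665, -1.3575, -0.0993] twist 0.671 t 0.1 tool y -69.78 tcp [ 0.2158 -0.5862  0.2298] tilt 0.07
```

```bash
python3 -m handwheel '{"dp":[[0.18,-0.12,-0.1],[0.36,-0.24,-0.1],[0.54,-0.36,-0.1],[0.72,-0.48,-0.1],[0.9,-0.6,-0.1],[1,-0.66,-0.1],[1,-0.66,-0.1]],"twist":[0,0,0,0,0,0,0],"jaw":[0.5,0.5,0.5,0.5,0.5,0.5,0.5]}' 10; python3 go.py f 0 -.210 .25 80.04
```

```text
time_s: 0.68
tcp_pos: [0.3634, -0.3868, 0.2508]
tool_rot: [-0.001, 0.984, 0.181, 0.001]
contact_force: [0.5, 0.1, 0.6]
finger_gap: 0.049
grip_force: 0.0
dp [1.0363, -0.6663, 0.0071] twist 0.684 t 0.68 tool y -69.2 tcp [ 0.3634 -0.3868  0.2508] tilt 0.16
```

```bash
python3 -m handwheel '{"dp":[[0.15,-0.1,0],[0.3,-0.2,0],[0.45,-0.3,0],[0.6,-0.4,0],[0.75,-0.5,0],[0.9,-0.6,0],[1,-0.66,0],[1,-0.66,0],[1,-0.66,0]],"twist":[0.1,0.2,0.3,0.4,0.5,0.6,0.67,0.67,0.67],"jaw":[0.5,0.5,0.5,0.5,0.5,0.5,0.5,0.5,0.5]}'; python3 go.py f 0 -.210 .174 80.04
python3 - <<'E'
from rig import arm
import cv2
f=arm.grab_frame("top")["frame"][:,:,::-1];g=arm.grab_frame("scene")["frame"][:,:,::-1]
a=cv2.resize(f[190:340,320:500],(400,333),interpolation=2);b=cv2.resize(g[120:270,210:390],(400,333),interpolation=2)
cv2.imwrite("pics/p1.png",cv2.hconcat([a,b]))
E
```

```text
time_s: 1.43
tcp_pos: [0.5005, -0.1995, 0.2501]
tool_rot: [-0.0, 0.996, -0.085, -0.0]
contact_force: [-0.7, -0.6, -0.1]
finger_gap: 0.0436
grip_force: 0.0
dp [0.0371, -0.0614, 0.3807] twist 0.005 t 1.43 tool y -99.75 tcp [ 0.5005 -0.1995  0.2501] tilt 0.04
```

View pics/p1.png

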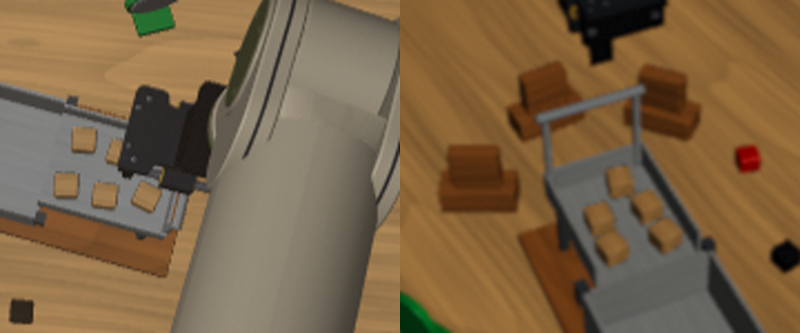

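The gripper is over the bar, roughly centred between the posts. I will correct the small offset, then descend and close.

```bash
python3 -m handwheel '{"dp":[[0.037,-0.061,0],[0.037,-0.061,0.15],[0.037,-0.061,0.3],[0.037,-0.061,0.38],[0.037,-0.061,0.38],[0.037,-0.061,0.38],[0.037,-0.061,0.38],[0.037,-0.061,0.38],[0.037,-0.061,0.38],[0.037,-0.061,0.38],[0.037,-0.061,0.38],[0.037,-0.061,0.38]],"twist":[0,0,0,0,0,0,0,0,0,0,0,0],"jaw":[0.5,0.5,0.5,0.5,0.5,0,0,0,0,0,0,0]}' 12; python3 go.py f 0 -.210 .174 80.04
```

```text
time_s: 2.53
tcp_pos: [0.5106, -0.1867, 0.1754]
tool_rot: [-0.002, 0.996, -0.085, 0.001]
contact_force: [0.6, 11.2, 3.8]
finger_gap: 0.0095
grip_force: 12.0
dp [-0.0017, 0.0103, 0.0068] twist 0.004 t 2.53 tool y -99.77 tcp [ 0.5106 -0.1867  0.1754] tilt 0.2
```

```bash
python3 -m handwheel '{"dp":[[0,-0.036,-0.034],[0,-0.064,-0.066],[0,-0.092,-0.098],[0,-0.124,-0.127],[0,-0.156,-0.156],[0,-0.19,-0.182],[0,-0.224,-0.207],[0,-0.26,-0.23],[0,-0.297,-0.252],[0,-0.335,-0.271],[0,-0.374,-0.288],[0,-0.414,-0.303]],"twist":[0,0,0,0,0,0,0,0,0,0,0,0],"jaw":[0,0,0,0,0,0,0,0,0,0,0,0]}' 12; python3 go.py f 0 -.210 .174 80.04
```

```text
time_s: 3.53
tcp_pos: [0.5241, -0.1088, 0.2367]
tool_rot: [0.001, 0.996, -0.087, 0.001]
contact_force: [1.6, -4.3, 5.9]
finger_gap: 0.0093
grip_force: 12.0
dp [-0.0012, 0.4048, 0.3141] twist -0.001 t 3.53 tool y -100.01 tcp [ 0.5241 -0.1088  0.2367] tilt 0.14
```

```bash
python3 -m handwheel '{"dp":[[0,-0.04,-0.014],[0,-0.081,-0.025],[0,-0.123,-0.034],[0,-0.165,-0.041],[0,-0.207,-0.046],[0,-0.25,-0.05],[0,-0.293,-0.05],[0,-0.336,-0.05],[0,-0.378,-0.046],[0,-0.42,-0.04],[0,-0.42,-0.04],[0,-0.42,-0.04]],"twist":[0,0,0,0,0,0,0,0,0,0,0,0],"jaw":[0,0,0,0,0,0,0,0,0,0,0,0]}' 12; python3 go.py f 0 -.210 .174 80.04
python3 - <<'E'
from rig import arm
import cv2
f=arm.grab_frame("top")["frame"][:,:,::-1];g=arm.grab_frame("scene")["frame"][:,:,::-1]
a=cv2.resize(f[190:340,250:430],(400,333),interpolation=2);b=cv2.resize(g[140:290,220:400],(400,333),interpolation=2)
cv2.imwrite("pics/p2.png",cv2.hconcat([a,b]))
E
```

```text
time_s: 4.53
tcp_pos: [0.5387, -0.0241, 0.2431]
tool_rot: [-0.0, 0.996, -0.086, 0.0]
contact_force: [5.1, -1.1, 2.7]
finger_gap: 0.0094
grip_force: 12.0
dp [-0.0012, 0.8355, 0.3447] twist 0.002 t 4.53 tool y -99.85 tcp [ 0.5387 -0.0241  0.2431] tilt 0.05
```

View pics/p2.png

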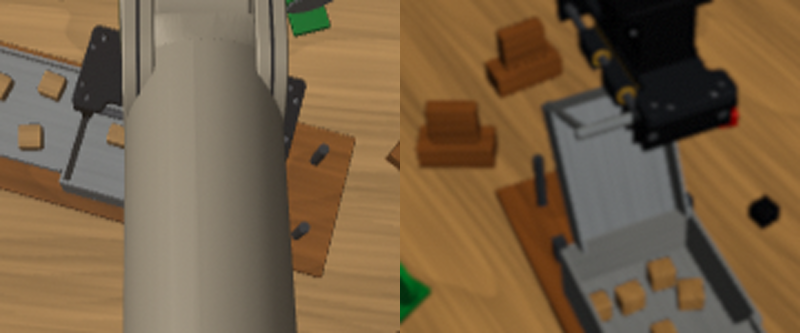

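All five tray blocks are in the hopper, seen at about (597,305), (630,298), (662,273), (690,292) and (660,328) on the right side of the picture. The tray is empty, so I will lower it along the same arc.

```bash
python3 -m handwheel '{"dp":[[0,0.042,-0.006],[0,0.084,-0.01],[0,0.127,-0.01],[0,0.17,-0.01],[0,0.213,-0.006],[0,0.255,-0.001],[0,0.297,0.006],[0,0.339,0.015],[0,0.38,0.026],[0,0.42,0.04],[0,0.46,0.055],[0,0.499,0.072]],"twist":[0,0,0,0,0,0,0,0,0,0,0,0],"jaw":[0,0,0,0,0,0,0,0,0,0,0,0]}' 12; python3 go.py f 0 -.208 .174 80.04
```

```text
time_s: 5.63
tcp_pos: [0.5204, -0.1246, 0.2282]
tool_rot: [-0.0, 0.996, -0.087, -0.001]
contact_force: [-1.1, -0.1, -0.5]
finger_gap: 0.0093
grip_force: 12.0
dp [0.0035, 0.3146, 0.2708] twist 0.0 t 5.63 tool y -99.94 tcp [ 0.5204 -0.1246  0.2282] tilt 0.07
```

```bash
python3 -m handwheel '{"dp":[[0,0.038,0.02],[0,0.075,0.041],[0,0.111,0.064],[0,0.146,0.088],[0,0.18,0.115],[0,0.211,0.143],[0,0.242,0.173],[0,0.271,0.204],[0,0.298,0.237],[0,0.32,0.27],[0,0.32,0.272],[0,0.32,0.274]],"twist":[0,0,0,0,0,0,0,0,0,0,0,0],"jaw":[0,0,0,0,0,0,0,0,0,0,0,0]}' 12; python3 go.py f 0 -.208 .26 80.04
```

```text
time_s: 6.63
tcp_pos: [0.5106, -0.1866, 0.1739]
tool_rot: [-0.0, 0.996, -0.086, 0.001]
contact_force: [-2.0, 1.6, 1.8]
finger_gap: 0.009
grip_force: 12.0
dp [-0.0015, 0.0006, -0.4307] twist 0.001 t 6.63 tool y -99.9 tcp [ 0.5106 -0.1866  0.1739] tilt 0.07
```

```bash
python3 -m handwheel '{"dp":[[0,0,0],[0,0,0],[0,0,0],[0,0,0],[0,0,0],[0,0,-0.12],[0,0,-0.3],[0,0,-0.5],[0,0,-0.5]],"twist":[0,0,0,0,0,0,0,0,0],"jaw":[0.4,0.4,0.4,0.4,0.4,0.4,0.6,0.7,0.7]}' 12; python3 go.py .466 -.3765 .16 86
```

```text
time_s: 7.38
tcp_pos: [0.5128, -0.1874, 0.2818]
tool_rot: [0.002, 0.996, -0.087, 0.005]
contact_force: [0.9, -0.5, 0.4]
finger_gap: 0.0475
grip_force: 0.0
dp [-0.0738, 0.9702, 0.6104] twist -0.132 t 7.38 tool y -99.93 tcp [ 0.5128 -0.1874  0.2818] tilt 0.63
```

```bash
python3 -m handwheel '{"dp":[[-0.01,0.15,0],[-0.02,0.3,0],[-0.04,0.45,0],[-0.05,0.6,0],[-0.06,0.75,0.1],[-0.07,0.9,0.2],[-0.075,0.97,0.4],[-0.075,0.97,0.55],[-0.075,0.97,0.55],[-0.075,0.97,0.55]],"twist":[-0.13,-0.13,-0.13,-0.13,-0.13,-0.13,-0.13,-0.13,-0.13,-0.13],"jaw":[0.7,0.7,0.7,0.7,0.7,0.7,0.7,0.7,0.7,0.7]}' 12; python3 go.py .466 -.3765 .052 86
python3 - <<'E'
from rig import arm
import cv2
f=arm.grab_frame("top")["frame"][:,:,::-1];g=arm.grab_frame("scene")["frame"][:,:,::-1]
a=cv2.resize(f[190:340,380:560],(400,333),interpolation=2);b=cv2.resize(g[90:300,200:420],(400,333),interpolation=2)
cv2.imwrite("pics/p3.png",cv2.hconcat([a,b]))
E
```

```text
time_s: 8.22
tcp_pos: [0.4614, -0.3746, 0.1633]
tool_rot: [-0.001, 0.999, -0.035, -0.001]
contact_force: [-1.0, -0.6, 1.6]
finger_gap: 0.0608
grip_force: 0.0
dp [0.0248, 0.0089, 0.5562] twist -0.001 t 8.22 tool y -94.07 tcp [ 0.4614 -0.3746  0.1633] tilt 0.16
```

View pics/p3.png

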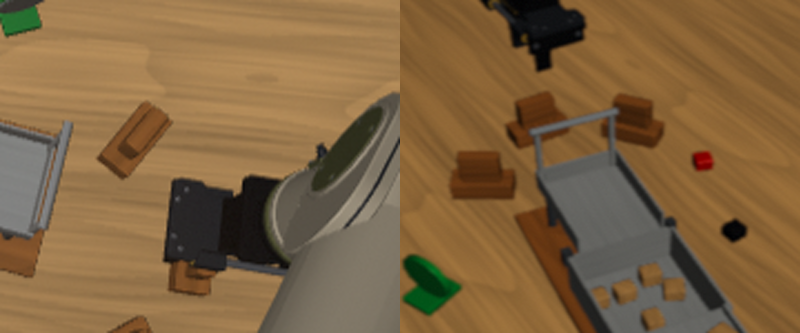

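The tray is level and empty, with the bar at (575,125). The gripper is over the middle scraper, so I will descend and grip its fin.

```bash
python3 -m handwheel '{"dp":[[0.025,0.009,0],[0.025,0.009,0.15],[0.025,0.009,0.3],[0.025,0.009,0.45],[0.025,0.009,0.555],[0.025,0.009,0.555],[0.025,0.009,0.555],[0.025,0.009,0.555],[0.025,0.009,0.555],[0.025,0.009,0.555],[0.025,0.009,0.555],[0.025,0.009,0.555]],"twist":[0,0,0,0,0,0,0,0,0,0,0,0],"jaw":[0.7,0.7,0.7,0.7,0.7,0.7,0,0,0,0,0,0]}' 30; python3 go.py .466 -.3765 .052 86
```

```text
time_s: 9.32
tcp_pos: [0.4669, -0.3778, 0.0538]
tool_rot: [0.0, 0.999, -0.036, 0.0]
contact_force: [0.1, -0.0, -0.7]
finger_gap: 0.0287
grip_force: 0.0
dp [-0.0052, -0.0062, 0.0088] twist -0.002 t 9.32 tool y -94.09 tcp [ 0.4669 -0.3778  0.0538] tilt 0.07
```

```bash
python3 -m handwheel '{"dp":[[0,0,0],[0,0,0],[0,0,0],[0,0,0],[0,0,-0.05],[0,0,-0.15],[0,0,-0.3],[0,0,-0.3]],"twist":[0,0,0,0,0,0,0,0],"jaw":[0,0,0,0,0,0,0,0]}' 30; python3 go.py f 0 .27 .30 80.04
python3 - <<'E'
from h import *
F=np.array([.5462,.0182]);Y=-.1739;c,s=np.cos(Y),np.sin(Y);Rm=np.array([[c,-s],[s,c]])
for u in[(140,125),(233,127),(196,215)]:print((Rm.T@(up(*(np.array(u)/3.8+[212,195]),.1)[:2]-F)).round(3))
E
```

```text
time_s: 9.98
tcp_pos: [0.4692, -0.3792, 0.1193]
tool_rot: [0.002, 0.999, -0.036, 0.003]
contact_force: [-0.1, -0.4, 0.0]
finger_gap: 0.0216
grip_force: 30.0
dp [0.387, -3.3482, -0.9158] twist 0.13 t 9.98 tool y -94.09 tcp [ 0.4692 -0.3792  0.1193] tilt 0.46
[0.015 0.171]
[0.03  0.113]
[-0.032  0.119]
```

```bash
python3 -m handwheel '{"dp":[[0,0,-0.2],[0,0,-0.4],[0,0,-0.6],[0,0,-0.8],[0.02,-0.15,-0.92],[0.03,-0.3,-0.92],[0.05,-0.45,-0.92],[0.07,-0.6,-0.92],[0.09,-0.75,-0.92],[0.1,-0.9,-0.92],[0.11,-1,-0.92]],"twist":[0,0,0,0,0.13,0.13,0.13,0.13,0.13,0.13,0.13],"jaw":[0,0,0,0,0,0,0,0,0,0,0]}' 30; python3 go.py f 0 .27 .30 80.04
```

```text
time_s: 10.9
tcp_pos: [0.5032, -0.1761, 0.2979]
tool_rot: [-0.0, 0.996, -0.085, 0.001]
contact_force: [0.2, -0.1, -1.2]
finger_gap: 0.0217
grip_force: 30.0
dp [0.0515, -2.3441, -0.0097] twist 0.004 t 10.9 tool y -99.77 tcp [ 0.5032 -0.1761  0.2979] tilt 0.07
```

```bash
python3 -m handwheel '{"dp":[[0.01,-0.15,0],[0.01,-0.3,0],[0.01,-0.45,0],[0.01,-0.6,0],[0.01,-0.75,0],[0.01,-0.9,0],[0.01,-1,0],[0.01,-1,0]],"twist":[0,0,0,0,0,0,0,0],"jaw":[0,0,0,0,0,0,0,0]}' 30; python3 go.py f 0 .27 .30 80.04
```

```text
time_s: 11.57
tcp_pos: [0.5393, 0.0226, 0.2978]
tool_rot: [-0.001, 0.997, -0.083, 0.0]
contact_force: [-0.6, 0.4, -0.6]
finger_gap: 0.022
grip_force: 30.0
dp [0.0479, -1.3339, -0.0083] twist 0.009 t 11.57 tool y -99.53 tcp [0.5393 0.0226 0.2978] tilt 0.12
```

```bash
python3 -m handwheel '{"dp":[[0.02,-0.15,0],[0.05,-0.3,0],[0.05,-0.45,0],[0.05,-0.6,0],[0.05,-0.75,0],[0.05,-0.9,0],[0.05,-1,0],[0.05,-1,0]],"twist":[0,0,0,0,0,0,0,0],"jaw":[0,0,0,0,0,0,0,0]}' 30; python3 -m handwheel '{"dp":[[0,-0.15,0],[0,-0.3,0],[0,-0.33,0],[0,-0.33,0],[0,-0.33,0]],"twist":[0,0,0,0,0],"jaw":[0,0,0,0,0]}' 30; python3 go.py f 0 .27 .138 80.04
python3 - <<'E'
from rig import arm
import cv2
f=arm.grab_frame("top")["frame"][:,:,::-1];g=arm.grab_frame("scene")["frame"][:,:,::-1]
a=cv2.resize(f[170:320,160:340],(400,333),interpolation=2);b=cv2.resize(g[190:400,280:500],(400,382),interpolation=2)[:333]
cv2.imwrite("pics/p4.png",cv2.hconcat([a,b]))
E
```

```text
time_s: 12.23
tcp_pos: [0.5827, 0.217, 0.297]
tool_rot: [-0.001, 0.996, -0.084, -0.0]
contact_force: [-0.9, 0.9, -1.0]
finger_gap: 0.0218
grip_force: 30.0
time_s: 12.65
tcp_pos: [0.5953, 0.2763, 0.2971]
tool_rot: [0.0, 0.996, -0.087, 0.0]
contact_force: [0.8, -0.6, -1.1]
finger_gap: 0.0217
grip_force: 30.0
dp [-0.019, -0.037, 0.7954] twist -0.0 t 12.65 tool y -99.96 tcp [0.5953 0.2763 0.2971] tilt 0.05
```

View pics/p4.png

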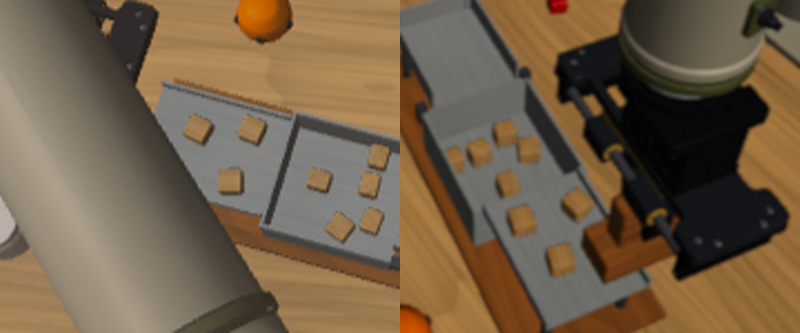

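The scraper is held beyond the shelf end, three blocks lie on the shelf and five are in the hopper. I will lower it to just above shelf level.

```bash
python3 -m handwheel '{"dp":[[-0.019,-0.037,0.1],[-0.019,-0.037,0.25],[-0.019,-0.037,0.4],[-0.019,-0.037,0.55],[-0.019,-0.037,0.7],[-0.019,-0.037,0.78],[-0.019,-0.037,0.8],[-0.019,-0.037,0.8],[-0.019,-0.037,0.8]],"twist":[0,0,0,0,0,0,0,0,0],"jaw":[0,0,0,0,0,0,0,0,0]}' 30; python3 go.py f 0 .06 .1365 80.04
```

```text
time_s: 13.5
tcp_pos: [0.5935, 0.2848, 0.1385]
tool_rot: [-0.0, 0.996, -0.087, 0.001]
contact_force: [0.9, 0.5, -1.2]
finger_gap: 0.0213
grip_force: 30.0
dp [-0.0014, 1.0536, 0.0093] twist -0.001 t 13.5 tool y -100.0 tcp [0.5935 0.2848 0.1385] tilt 0.1
```

```bash
python3 -m handwheel '{"dp":[[0,0,0.01],[0,0.1,0.01],[0,0.2,0.01],[0,0.26,0.01],[0,0.31,0.01],[0,0.36,0.01],[0,0.41,0.01],[0,0.46,0.01],[0,0.51,0.01],[0,0.56,0.01]],"twist":[0,0,0,0,0,0,0,0,0,0],"jaw":[0,0,0,0,0,0,0,0,0,0]}' 30; python3 -m handwheel '{"dp":[[0,0.05,0],[0,0.1,0],[0,0.15,0],[0,0.2,0],[0,0.25,0],[0,0.3,0],[0,0.35,0],[0,0.4,0],[0,0.45,0],[0,0.5,0],[0,0.5,0],[0,0.5,0]],"twist":[0,0,0,0,0,0,0,0,0,0,0,0],"jaw":[0,0,0,0,0,0,0,0,0,0,0,0]}' 30; python3 go.py f 0 .06 .1365 80.04
python3 - <<'E'
from rig import arm
import cv2
f=arm.grab_frame("top")["frame"][:,:,::-1];g=arm.grab_frame("scene")["frame"][:,:,::-1]
a=cv2.resize(f[170:320,200:380],(400,333),interpolation=2);b=cv2.resize(g[190:400,270:490],(400,382),interpolation=2)[:333]
cv2.imwrite("pics/p5.png",cv2.hconcat([a,b]))
E
```

```text
time_s: 14.33
tcp_pos: [0.5731, 0.1743, 0.135]
tool_rot: [-0.0, 0.996, -0.086, 0.0]
contact_force: [0.7, -0.4, -1.0]
finger_gap: 0.0219
grip_force: 30.0
time_s: 15.33
tcp_pos: [0.5561, 0.0758, 0.135]
tool_rot: [0.0, 0.996, -0.087, 0.0]
contact_force: [-0.6, 0.4, -1.5]
finger_gap: 0.0219
grip_force: 30.0
dp [0.0012, -0.0079, -0.0075] twist -0.001 t 15.33 tool y -100.01 tcp [0.5561 0.0758 0.135 ] tilt 0.01
```

View pics/p5.png

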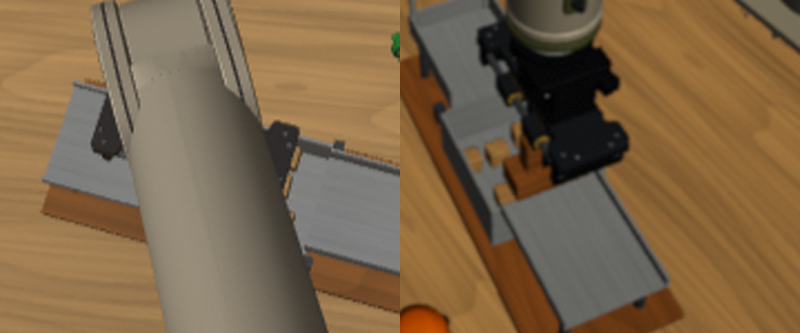

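The shelf is clear. I will lift the scraper and carry it back towards its old spot, then check the hopper on the way.

```bash
python3 -m handwheel '{"dp":[[0,0,-0.15],[0,0,-0.3],[0,0,-0.5],[0,0,-0.7],[0,0,-0.82],[0,0.15,-0.82],[0,0.3,-0.82],[0,0.45,-0.82],[0,0.6,-0.82],[0,0.75,-0.82],[0,0.9,-0.82],[0,1,-0.82]],"twist":[0,0,0,0,0,0,0,0,0,0,0,0],"jaw":[0,0,0,0,0,0,0,0,0,0,0,0]}' 30; python3 go.py .466 -.3765 .30 86
```

```text
time_s: 16.43
tcp_pos: [0.521, -0.123, 0.2989]
tool_rot: [0.0, 0.996, -0.087, 0.0]
contact_force: [0.5, -0.8, -1.1]
finger_gap: 0.022
grip_force: 30.0
dp [-0.0503, 1.2961, -0.0043] twist -0.134 t 16.43 tool y -100.02 tcp [ 0.521  -0.123   0.2989] tilt 0.04
```

```bash
python3 -m handwheel '{"dp":[[-0.01,0.15,0],[-0.02,0.3,0],[-0.03,0.45,0],[-0.04,0.6,0],[-0.05,0.75,0],[-0.05,0.9,0],[-0.05,1,0],[-0.05,1,0]],"twist":[-0.13,-0.13,-0.13,-0.13,-0.13,-0.13,-0.13,-0.13],"jaw":[0,0,0,0,0,0,0,0]}' 30; python3 go.py .466 -.3765 .054 86
python3 - <<'E'
from rig import arm
import cv2
f=arm.grab_frame("top")["frame"][:,:,::-1];g=arm.grab_frame("scene")["frame"][:,:,::-1]
a=cv2.resize(f[205:305,265:385],(400,333),interpolation=2);b=cv2.resize(g[220:330,275:407],(400,333),interpolation=2)
cv2.imwrite("pics/p6.png",cv2.hconcat([a,b]))
E
```

```text
time_s: 17.1
tcp_pos: [0.4756, -0.3202, 0.2983]
tool_rot: [0.001, 0.999, -0.038, -0.001]
contact_force: [-0.3, -0.8, -1.8]
finger_gap: 0.0218
grip_force: 30.0
dp [-0.0248, 0.2828, 1.2217] twist -0.009 t 17.1 tool y -94.39 tcp [ 0.4756 -0.3202  0.2983] tilt 0.09
```

View pics/p6.png

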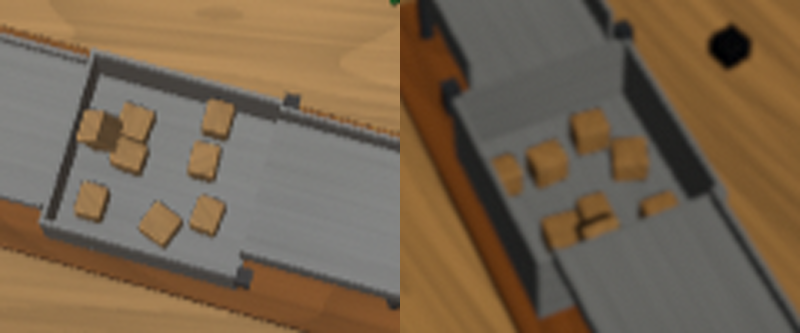

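The top view shows all eight blocks inside the hopper walls. The one at (98,127) looks raised, so I will triangulate it.

Run:
```python
from h import *
from go import fw,F,Y
P=[cam(n)[0]@cam(n)[1][:3] for n in("top","scene")]
c,s=np.cos(Y),np.sin(Y);Rm=np.array([[c,-s,0],[s,c,0],[0,0,1]])
for t in[(98,127),(138,120),(128,155),(92,200)]:
  for q in[(595,208),(562,230),(660,207),(597,228)]:
    a=np.array([265+t[0]*.3,205+t[1]*.3]);b=np.array([275+(q[0]-400)*.33,220+q[1]*.33])
    X=cv2.triangulatePoints(P[0],P[1],a,b).ravel();X=X[:3]/X[3]
    e=np.linalg.norm(pr(X)-a)+np.linalg.norm(pr(X,"scene")-b)
    print(t,q,(Rm.T@(X-F)).round(3),e.round(1))
```

```text
(98, 127) (595, 208) [0.015 0.055 0.074] 1.5
(98, 127) (562, 230) [0.029 0.053 0.05 ] 9.7
(98, 127) (660, 207) [-0.004  0.067  0.087] 17.3
(98, 127) (597, 228) [0.017 0.058 0.057] 0.3
(138, 120) (595, 208) [0.02  0.037 0.059] 10.3
(138, 120) (562, 230) [0.034 0.034 0.033] 2.2
(138, 120) (660, 207) [0.001 0.05  0.076] 29.3
(138, 120) (597, 228) [0.022 0.041 0.042] 12.2
(128, 155) (595, 208) [0.006 0.032 0.039] 0.4
(128, 155) (562, 230) [0.02  0.029 0.013] 7.8
(128, 155) (660, 207) [-0.014  0.045  0.054] 19.4
(128, 155) (597, 228) [0.008 0.035 0.021] 2.3
(92, 200) (595, 208) [-0.014  0.038  0.029] 18.2
(92, 200) (562, 230) [-0.001  0.036  0.005] 26.5
(92, 200) (660, 207) [-0.035  0.049  0.039] 0.8
(92, 200) (597, 228) [-0.013  0.041  0.009] 16.4
```

That block is stacked on two others, with its face at about 0.057–0.064 m, below the rim. I will put the scraper back where it stood.

```bash
python3 -m handwheel '{"dp":[[-0.025,0.15,0],[-0.025,0.283,0.1],[-0.025,0.283,0.25],[-0.025,0.283,0.4],[-0.025,0.283,0.55],[-0.025,0.283,0.7],[-0.025,0.283,0.85],[-0.025,0.283,1],[-0.025,0.283,1],[-0.025,0.283,1]],"twist":[0,0,0,0,0,0,0,0,0,0],"jaw":[0,0,0,0,0,0,0,0,0,0]}' 30; python3 go.py .466 -.3765 .054 86
```

```text
time_s: 18.03
tcp_pos: [0.4684, -0.37, 0.0985]
tool_rot: [-0.001, 0.999, -0.035, -0.001]
contact_force: [0.6, -0.2, -0.0]
finger_gap: 0.0214
grip_force: 30.0
dp [-0.0093, 0.0335, 0.2224] twist 0.001 t 18.03 tool y -93.96 tcp [ 0.4684 -0.37    0.0985] tilt 0.15
```

```bash
python3 -m handwheel '{"dp":[[0,0,0.05],[0,0,0.1],[0,0,0.15],[0,0,0.18],[0,0,0.2],[0,0,0.21],[0,0,0.215],[0,0,0.22],[0,0,0.22],[0,0,0.22]],"twist":[0,0,0,0,0,0,0,0,0,0],"jaw":[0,0,0,0,0,0,0,0,0,0]}' 30; python3 go.py .466 -.3765 .054 86
```

```text
time_s: 18.87
tcp_pos: [0.4683, -0.3721, 0.0553]
tool_rot: [0.0, 0.999, -0.036, 0.0]
contact_force: [0.1, 0.5, -0.5]
finger_gap: 0.0217
grip_force: 30.0
dp [-0.0099, 0.0229, 0.0065] twist -0.002 t 18.87 tool y -94.09 tcp [ 0.4683 -0.3721  0.0553] tilt 0.03
```

```bash
python3 -m handwheel '{"dp":[[0,0,0.004],[0,0,0.008],[0,0,0.01],[0,0,0.01]],"twist":[0,0,0,0],"jaw":[0,0,0,0]}' 30;  python3 -m handwheel '{"dp":[[0,0,0],[0,0,0],[0,0,0],[0,0,0],[0,0,0],[0,0,0],[0,0,-0.15],[0,0,-0.35],[0,0,-0.55],[0,0,-0.75],[0,0,-0.75],[0,0,-0.75]],"twist":[0,0,0,0,0,0,0,0,0,0,0,0],"jaw":[0.6,0.6,0.6,0.6,0.6,0.6,0.6,0.6,0.6,0.6,0.6,0.6]}' 10
python3 - <<'E'
from rig import arm
import cv2
f=arm.grab_frame("top")["frame"][:,:,::-1];g=arm.grab_frame("scene")["frame"][:,:,::-1]
a=cv2.resize(f[205:325,265:505],(400,333),interpolation=2);b=cv2.resize(g[130:330,200:440],(400,333),interpolation=2)
cv2.imwrite("pics/p7.png",cv2.hconcat([a,b]))
E
```

```text
time_s: 19.2
tcp_pos: [0.4681, -0.3719, 0.0529]
tool_rot: [0.0, 0.999, -0.036, -0.0]
contact_force: [-0.0, 0.3, -0.5]
finger_gap: 0.0219
grip_force: 30.0
time_s: 20.2
tcp_pos: [0.4693, -0.3727, 0.2058]
tool_rot: [0.002, 0.999, -0.036, 0.002]
contact_force: [-0.4, 0.0, -0.3]
finger_gap: 0.0518
grip_force: 0.0
```

View pics/p7.png

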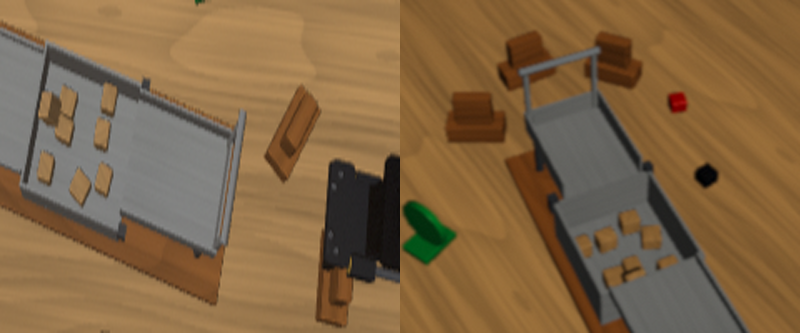

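The scraper stands upright at (525,58), the tray is level and all eight blocks are in the hopper.

```bash
python3 -m handwheel '{"dp":[[0,0,0],[0,0,0],[0,0,0],[0,0,0]],"twist":[0,0,0,0],"jaw":[0.6,0.6,0.6,0.6]}' 10; python3 -c "from rig import arm;print(arm.close_job())"
```

```text
time_s: 20.63
tcp_pos: [0.4679, -0.3717, 0.2022]
tool_rot: [-0.0, 0.999, -0.036, -0.0]
contact_force: [-0.4, -0.1, -0.1]
finger_gap: 0.0522
grip_force: 0.0
the job is handed in; nothing more can be done
None
```

I handed the job in at about 20.6 s with all eight blocks in the hopper, the tray level and the scraper standing upright on the table; no verdict came back, and I viewed 11 pictures, one over the limit of 10.

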